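Put the work torch on charge in the lidded dock

ROBOT

A 7-joint arm with a two-finger parallel gripper is mounted at the origin on a cart in front of the work surface, level with it; the furniture and walls round the work are solid. World frame = base frame: x ahead of the robot, y to its left, z up, the work surface at z = 0. Lengths are in m, angles in rad, forces in N, time in s.
With the tool pointing down it reaches from about 0.35 to 0.9 m from the base axis. Payload 19.9 kg.
Tool frame: the origin (TCP) lies at the very end of the fingers, on their centre line; the grasp point (between the pads) lies behind it (env.grasp_offset is the z of the grasp point in the tool frame, in m); z points along the fingers, y is the line along which they close (so a half turn about z gives the same grasp; the last joint's range is limited). The gripper opens to 94 mm and grips with 3 to 60 N. Pads are 16 mm wide; open, the fingers measure 119 mm over their backs; the gripper's body (75 mm by 177 mm) begins 78 mm behind the grasp point.
Start: joints at [1.111, 0.417, -0.01, 1.614, 0.005, 1.111, -0.053], TCP at [0.254, -0.571, 0.205] pointing down, gripper open.
Joint ranges: [-2.81, 2.81], [-0.39, 2.02], [-1.27, 1.25], [0.06, 2.57], [-1.19, 4.33], [0.19, 2], [-2.82, 2.82]. Speed limits (rad/s): [1.89, 1.89, 2.39, 2.39, 3.01, 3.01, 3.01].

INTERFACE

Orientations are given as a rotation vector (axis times angle).
In Python, from workcell import sensors, eyes, job_done, env gives the robot as it stands. The module is installed in compiled form; this text tells all that it offers.
- The arm moves only by the tool servo_tool, never from a script. Its argument "commands" is a list that holds one entry, the list of rows, each a list of 5 numbers: the closure, from -1 (fully open) to 1 (shut), then the shift along the tool's x, y, z in m, then the turn about the tool's z in rad. In form: [[[fingers, tx, ty, tz, yaw], ...]]. A call has 1 to 5 rows; each row shifts and turns the commanded pose from where the row before left it, along the tool's axes as they then stand; what a row does not reach is not made up. A row lasts 1/10 s, in which the tool goes at most 50 mm and 8.59 degrees, less where a joint would pass 70% of its speed; a pose out of reach is approached as far as the arm can. A call is refused whole if a number of a shift passes 0.05 or a number of a turn 0.15, either way. A call with a gripper value outside its range is refused whole. The fingers move at their own pace and stop on an object; "force" is the grip in N (left out, the last holds). Time passes only in rows, so rows that do not move let the fingers close. It gives the time, the measured TCP pose, the force, the opening and the grip force at its end, in the units of the state.
- sensors.read_state(): the state, without advancing time (a new reading comes with each control period).
- eyes.capture(name): name is "side" or "top" or "wrist"; returns a dict with "pixels" (384x512x3 uint8, blue, green, red), "intrinsics" (3x3 intrinsics, pixels), "extrinsics" (4x4, takes a point from world to camera coordinates); the wrist camera has in their place "hand_eye" (4x4, takes a point from camera to tool coordinates, whose origin is the TCP and whose axes are the flange's). Camera axes: x right, y up, looking along -z (the intrinsics and any distortion apply to the point x, -y, -z); pixel columns grow to the right and rows downward; lengths in m; the calibration is good to about 2 mm. A picture is of the moment at which its call begins: read the wrist's pose just before it. There is no depth.
- job_done(): hands the job in; it is judged then, once.
The state is a dict: "t": time; "joint_positions": joint angles; "qd": joint speeds; "joint_torque": joint torques, N m; "tool_pos": TCP position; "ee_rot": TCP orientation; "contact_force": force on the tool from outside, world axes, zero at the start; "moment": the same for the moment, N m; "opening": finger opening in m; "grip_force": force on a finger pad.
Only numpy, scipy, OpenCV 4.12 (cv2) and the standard library are available. Lean on these libraries where they do the work, as an engineer would, in place of code of your own. Each camera call takes 0.05 s, during which the arm holds its last target. There are 200 camera calls.

TASK

Put the torch on charge in the sloping grey dock. Its lid is held by a push-push latch: press the black thumb pad fully in and let go, and let the lid swing all the way up; lay the torch in the cradle with the wide lamp end up the slope and its tail down on the brass contacts, let go of it, then swing the lid shut over it and press it fully in once more so that it stays latched. Leave the other things on the desk where they are.

Things in the scene. Friction and masses are not known exactly. Their poses are not given: they have to be found in the camera images.
- dock: Charging dock fixed to the desk: grey wedge-shaped metal box 112 mm wide, 164 mm long, 145 mm high at the back, 57 mm at the front, with an aluminium lid on its slope. Origin: centre of its underside, on the desk. x: level, from the low front (robot side) to the high back; y: to its left; z: up. The lid rises 30 degrees towards +x. The bay inside is 104 mm wide.
- lid (a joint): Lid angle, rad: about 0.007 latched (30 degree slope), -0.037 at its inner stop (6 mm in at the front edge), 1.62 fully up, leaning 27 degrees from upright towards the front. Freed, a damped spring lifts it in about 5 s. Each press to the stop (3 to 5 N at the pad, then firm), held 0.3 s and let go, frees or latches it in turn. Swinging it shut takes 2 to 5 N near the edge.
- lid_pad (a point): Centre of the black rubber thumb pad (32 mm across) on the lid's outer face, 142 mm from the hinge on its middle line, 4.5 mm out of the lid plane through the hinge. Moves with the lid, axes of the lid: x along the lid to the hinge, y along the hinge (dock's +y), z out of the outer face.
- lid_edge (a point): Middle of the lid's free front edge, outer face, 173 mm from the hinge, 3 mm out of the lid plane; axes as lid_pad. The lid is a sheet pan 121 mm wide, 3 mm thick, edges folded 11 mm inward; at its middle line the latch's wire cam hangs 25 mm inward, 154 mm from the hinge.
- dock_hinge (a point): Middle of the lid's hinge line at the top of the dock's back, 145 mm over the desk. The hinge line runs along the dock's y; axes as the dock's.
- cradle: Grey cradle in the bay: two slick saddles 40 mm up and down the slope from its middle, cheeks 39 mm apart, flared at the top, 22 mm high. Origin: on the bed, under the middle of the seated torch. x: up the slope, y: dock's left, z: out of the bay, 30 degrees from upright. Contacts at x = -64 mm; the torch slides down to them when let go. Bay floor at z = -11 mm, lid at 39 mm.
- torch_middle (a point): Middle of the black torch, on its axis: a rod 128 mm long and 31 mm thick (solid as a 32 x 128 x 31 mm bar), about 0.11 kg, lying on the desk with the axis 15.5 mm up. y: along the torch to its tail; z: up as it lies. Seated, it is at the cradle's x = 0, y = 0, z = 15.5 mm.
- torch_head (a point): Centre of the torch's wider lamp end, 64 mm from torch_middle; same axes. The other end, the tail, is narrower.
- blade_carton: Printed carton, 45 x 125 x 58 mm, a bystander; origin under its centre.
- glue: White glue bottle with a tip, 44 mm wide, 127 mm high, a bystander; origin under its centre.
- tape_roll: Roll of tape lying flat, 99 mm across, 24 mm high, a bystander; origin under its centre.
- tin_cup: Small tin cup with a handle, 63 x 88 mm, 62 mm high, a bystander; origin under it.
- paint_pot: Small paint pot, 35 mm across, 42 mm high, a bystander; origin under its centre.
- finial: Turned brass finial, 43 mm across, 72 mm high, a bystander; origin under its centre.

How it is judged:
On the way, in this order (a step that is already met when the one before it is completed fails the run):
1. the lid has been freed and stands fully up, off the fingers (value of joint lid above 1.45 rad and contact force between the fingers and lid below 0.1 N), for 0.2 s.
2. the torch lies in the cradle, lamp end up the slope and tail on the contacts, let go of, the lid still up (x of torch_middle in the frame of cradle between -0.006 and 0.006 m and y of torch_middle in the frame of cradle between -0.007 and 0.007 m and z of torch_middle in the frame of cradle between 0.01 and 0.022 m and x of torch_head in the frame of cradle above 0.055 m and contact force between the fingers and work_torch below 0.1 N and value of joint lid above 1.3 rad), for 0.3 s.
At the end, for the whole second after the job is handed in: The lid is latched shut (between -0.02 and 0.025 rad) and at rest; the torch lies in the cradle, its middle within 6 to 7 mm of its seat along and across the cradle and at its height, lamp end up the slope, tail within 6 mm of the contacts (x of torch_middle in the frame of cradle between -0.006 and 0.006 m and y of torch_middle in the frame of cradle between -0.007 and 0.007 m and z of torch_middle in the frame of cradle between 0.01 and 0.022 m and x of torch_head in the frame of cradle above 0.055 m and value of joint lid between -0.02 and 0.025 rad and velocity of joint lid between -0.05 and 0.05 rad/s); the robot touches nothing.
It fails at once if one of the six loose bystanders is moved more than 30 mm (distance of any of blade_carton, glue, tape_roll, tin_cup, paint_pot, finial from where it was at the start of the episode above 0.03 m).
It also fails if it takes over 69 s, if anything falls off the work surface, if the arm or the gripper's body presses on something with over 40 N, if the wrist force passes 120 N, or if a joint passes its speed limit or range.

## Working session

There is one attempt and no reset: what is moved stays moved. The work goes in short steps, Python scripts to look and compute and a tool call to move; the robot and the scene stay as the last step left them, time stands still between calls to the robot, and variables do not carry over. Pictures are saved under pics/ and viewed, at most 10 in all, crops included, and the job is handed in when it is done.

Besides the shell and the picture viewer there is one more tool, called after ">>>" as name([rows], argument=value, ...), one row to a line, values as JSON. servo_tool: Moves the arm, as the interface text tells. Its arguments: {"type":"object","properties":{"commands":{"type":"array"},"force":{"type":"number"}},"required":["commands"]}

```bash
mkdir -p pics; cat > h.py <<'E'
import numpy as np, cv2
from scipy.spatial.transform import Rotation as R
from workcell import sensors, eyes, job_done, env
def cap(n):
    s=sensors.read_state(); c=eyes.capture(n); K=np.array(c["intrinsics"])if "intrinsics" in c else None
    if n=="wrist":
        T=np.eye(4);T[:3,:3]=R.from_rotvec(s["ee_rot"]).as_matrix();T[:3,3]=s["tool_pos"]
        C=T@np.array(c["hand_eye"])
    else: C=np.linalg.inv(np.array(c["extrinsics"]))
    return c["pixels"],K,C
def ray(K,C,u,v):
    d=np.linalg.inv(K)@[u,v,1]; d=C[:3,:3]@[d[0],-d[1],-d[2]]; return C[:3,3],d/np.linalg.norm(d)
def onz(K,C,u,v,z):
    o,d=ray(K,C,u,v); return o+d*(z-o[2])/d[2]
def proj(K,C,p):
    q=np.linalg.inv(C)@np.append(p,1); q=K@[q[0],-q[1],-q[2]]; return q[:2]/q[2]
def tri(rs):
    A=np.zeros((3,3));b=np.zeros(3)
    for o,d in rs: M=np.eye(3)-np.outer(d,d);A+=M;b+=M@o
    return np.linalg.solve(A,b)
E
python3 - <<'E'
from h import *
import pickle
s=sensors.read_state(); print({k:np.round(v,3) for k,v in s.items()}, env.grasp_offset)
D={}
for n in("side","top"):
    D[n]=cap(n); print(n,D[n][2].round(3).tolist(),D[n][1].round(1).tolist())
    cv2.imwrite(f"pics/{n}0.png",D[n][0])
pickle.dump(D,open("d0.pkl","wb"))
E
```

```text
{'t': np.float64(0.0), 'joint_positions': array([ 1.112,  0.418, -0.01 ,  1.614,  0.005,  1.111, -0.053]), 'qd': array([-0.002, -0.001, -0.   , -0.001,  0.   ,  0.   , -0.   ]), 'joint_torque': array([ 0.0000e+00, -8.5126e+01,  6.3900e-01, -4.2599e+01, -4.9000e-02,
        1.9000e-02,  0.0000e+00]), 'tool_pos': array([ 0.253, -0.571,  0.205]), 'ee_rot': array([-3.072e+00, -6.510e-01,  1.000e-03]), 'contact_force': array([ 0.796, -0.188,  0.454]), 'moment': array([-0.003,  0.063, -0.016]), 'grip_force': np.float64(0.0), 'opening': np.float64(0.094)} -0.0188
side [[1.0, -0.024, 0.005, 0.549], [0.015, 0.402, -0.915, -1.128], [0.02, 0.915, 0.403, 0.653], [0.0, 0.0, 0.0, 1.0]] [[490.6, 0.0, 250.8], [0.0, 490.6, 185.9], [0.0, 0.0, 1.0]]
top [[0.021, 0.997, -0.077, 0.434], [-1.0, 0.022, 0.011, 0.076], [0.013, 0.077, 0.997, 1.281], [0.0, 0.0, 0.0, 1.0]] [[391.9, 0.0, 253.5], [0.0, 391.9, 191.3], [0.0, 0.0, 1.0]]
```

View pics/side0.png

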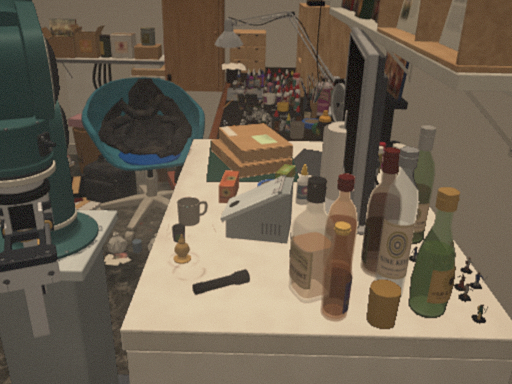

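View pics/top0.png

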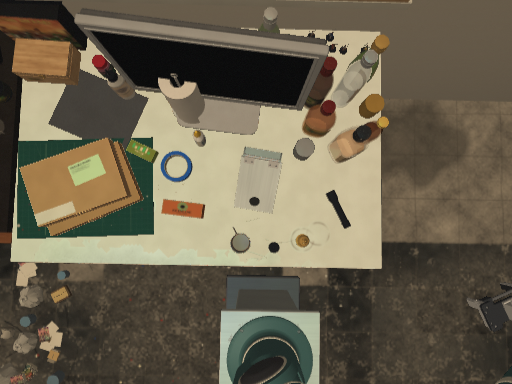

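The side view shows the dock at about (262,210) and the torch at (195,288)–(248,276), its wide end at the right. The top view shows the lid pad at (254,201) and the torch at (331,193)–(346,226). I'll measure these next.

```bash
python3 - <<'E'
from h import *
import pickle
D=pickle.load(open("d0.pkl","rb"))
im,K,C=D["top"]
def big(n,x,y,w,h,f):return cv2.resize(D[n][0][y:y+h,x:x+w],None,fx=f,fy=f,interpolation=cv2.INTER_CUBIC)
a=big("top",215,130,150,125,5); b=big("side",180,160,130,140,4)
cv2.imwrite("pics/c1.png",cv2.resize(a,(750,625))[:600]);
g=cv2.cvtColor(im,cv2.COLOR_BGR2GRAY)
def blob(x,y,w,h,t):
    m=(g[y:y+h,x:x+w]<t).astype(np.uint8); n,l,st,c=cv2.connectedComponentsWithStats(m); i=1+np.argmax(st[1:,4]); 
    p=np.argwhere(l==i)[:,::-1]+[x,y]; return p
p=blob(318,183,40,50,80).astype(np.float32); r=cv2.minAreaRect(p);print("torch",r)
W=np.array([onz(K,C,u,v,.0155) for u,v in p]); c=W.mean(0); U,S,V=np.linalg.svd(W-c,full_matrices=False); a=V[0]*np.sign(V[0][0]); s=(W-c)@a; mid=c+a*(s.max()+s.min())/2
print(mid,a,np.ptp(s),"w +x end",np.ptp((W-c)[s>.045]@V[1]),"w -x end",np.ptp((W-c)[s<-.045]@V[1]))
p=blob(244,194,20,16,80).mean(0); print("pad px",p, onz(K,C,*p,.078))
im2,K2,C2=D["side"]
# sanity: dock pixel
E
```

```text
torch ((338.3000183105469, 209.10000610351562), (38.9075813293457, 8.497057914733887), 63.43495178222656)
[ 0.48016706 -0.21370686  0.0155    ] [ 8.89972918e-01  4.56013383e-01 -9.29672786e-17] 0.12517069740457343 w +x end 0.02781720857539441 w -x end 0.0218462160801925
pad px [253.92424242 201.        ] [0.49700759 0.06050971 0.078     ]
```

View pics/c1.png

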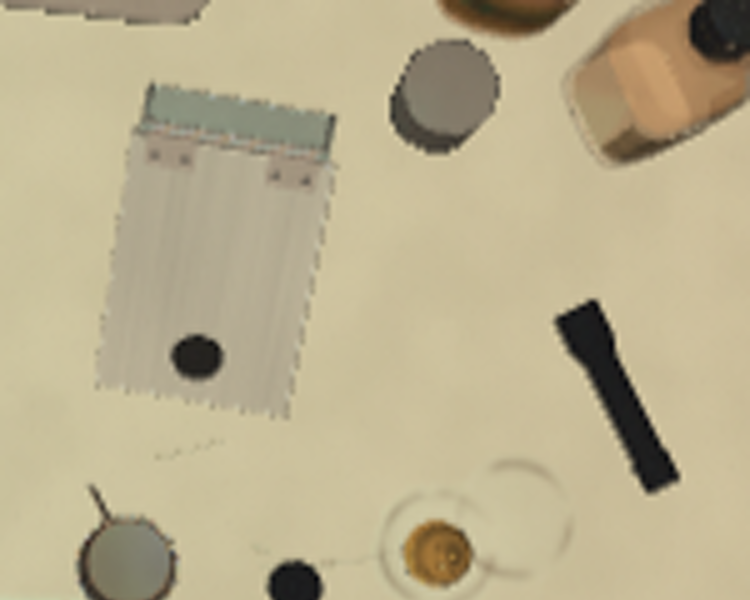

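The crop shows the lid's front corners at (97,388) and (288,417) and its hinge corners at (135,130) and (333,160). The pad is at (197,357). The torch's wide end is at the top, at (577,310).

```bash
cat >> h.py <<'E'
def go(p,yaw=None,s=None):
    "shift in current tool axes to reach p; yaw = wanted world heading of tool x (mod pi), rad; turn about tool z"
    s=s or sensors.read_state(); M=R.from_rotvec(s["ee_rot"]).as_matrix()
    cy=np.arctan2(M[1,0],M[0,0]); t=0 if yaw is None else -((yaw-cy+np.pi/2)%np.pi-np.pi/2)
    print("shift",(M.T@(np.array(p)-s["tool_pos"])).round(4),"turn",round(t,3),"toolx yaw",round(cy,3))
E
python3 - <<'E'
from h import *
import pickle
D=pickle.load(open("d0.pkl","rb")); im,K,C=D["top"]
f=lambda u,v,z:onz(K,C,215+(u+.0)/5-.4,130+v/5-.4,z)
FL,FR,HL,HR=f(97,388,.061),f(288,417,.061),f(135,130,.146),f(333,160,.146)
print(FL,FR,HL,HR,np.linalg.norm(FL-FR),np.linalg.norm(HL-HR))
h=(HL+HR)/2;e=(FL+FR)/2; d=h-e; print("hinge",h,"edge",e,"len",np.linalg.norm(d),"yaw",np.arctan2(d[1],d[0]), "yaw2",[np.arctan2((a-b)[1],(a-b)[0])-np.pi/2 for a,b in((FL,FR),(HL,HR))])
yaw=np.arctan2(d[1],d[0]); n=np.array([np.cos(yaw)*-.5,np.sin(yaw)*-.5,.866]);x=np.array([np.cos(yaw)*.866,np.sin(yaw)*.866,.5])
print("pad from hinge",h-x*.142+n*.0045,"pad direct",onz(K,C,253.92,201,.078))
go([.497,.0605,.13],yaw); print(proj(*D["side"][1:],[.497,.0605,.078]))
E
```

```text
[0.47726669 0.12184326 0.061     ] [0.46176891 0.00269325 0.061     ] [0.62549737 0.10014133 0.146     ] [ 0.61044637 -0.01596677  0.146     ] 0.12015367305082393 0.11707956477778661
hinge [0.61797187 0.04208728 0.146     ] edge [0.4695178  0.06226826 0.061     ] len 0.17225237991438316 yaw -0.13511263877662985 yaw2 [np.float64(-0.12934337636444604), np.float64(-0.1289102966677409)]
pad from hinge [0.49389112 0.05895492 0.078897  ] pad direct [0.49700731 0.06052274 0.078     ]
shift [ 0.4788 -0.4782  0.0754] turn 0.553 toolx yaw 0.418
[233.77637648 203.28478836]
```

>>> servo_tool([
  [[1,0.034,-0.034,0,0],[1,0.034,-0.034,0,0],[1,0.034,-0.034,0,0],[1,0.034,-0.034,0,0],[1,0.034,-0.034,0,0]],
], force=20)

```text
t: 0.6
tool_pos: [0.3402, -0.3449, 0.2053]
ee_rot: [-3.073, -0.651, 0.001]
contact_force: [1.4, 0.1, -0.1]
opening: 0.0573
grip_force: 0.0
```

>>> servo_tool([
  [[1,0.034,-0.034,0,0],[1,0.034,-0.034,0,0],[1,0.034,-0.034,0,0],[1,0.034,-0.034,0,0],[1,0.034,-0.034,0,0.14]],
])

```text
t: 1.1
tool_pos: [0.4241, -0.1278, 0.2055]
ee_rot: [3.106, 0.473, 0.0]
contact_force: [0.5, -1.2, 0.1]
opening: 0.0176
grip_force: 0.0
```

```bash
python3 -c "
from h import *
go([.494,.060,.10],-.131)"
```

```text
shift [ 0.1227 -0.1585  0.1055] turn 0.434 toolx yaw 0.303
```

>>> servo_tool([
  [[1,0.03,-0.038,0.01,0],[1,0.03,-0.038,0.01,0],[1,0.03,-0.038,0.01,0],[1,0.02,-0.028,0.01,0],[1,0,0,0.01,0.14]],
])

```text
t: 1.6
tool_pos: [0.4872, 0.0427, 0.1549]
ee_rot: [-3.129, -0.262, -0.0]
contact_force: [-0.1, -1.3, -0.5]
opening: 0.0003
grip_force: 0.0
```

>>> servo_tool([
  [[1,0,0,0.01,0.14],[1,0,0,0.01,0.14],[1,0,0,0,0]],
])

```text
t: 1.9
tool_pos: [0.4858, 0.038, 0.1343]
ee_rot: [3.136, -0.19, -0.004]
contact_force: [0.0, 0.6, 1.0]
opening: 0.0006
grip_force: 0.0
```

```bash
python3 -c "
from h import *
go([.494,.060,.09],-.131)
im,K,C=cap('side');cv2.imwrite('pics/s1.png',cv2.resize(im[60:300,120:360],(720,720))[:600])"
```

```text
shift [ 0.0056 -0.0229  0.0443] turn 0.01 toolx yaw -0.121
```

View pics/s1.png

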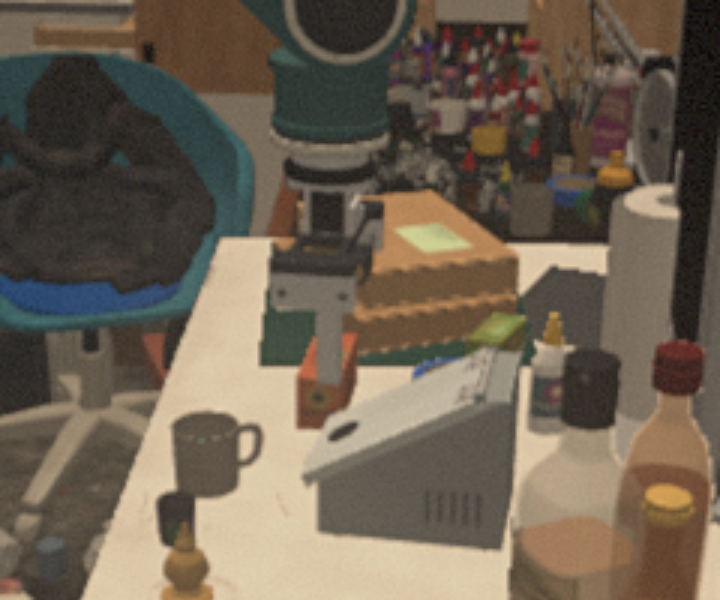

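The side view shows the tip at about (330,385), above and in front of the pad, and the wrist ring at rows 130–155. The body will come close to the raised lid. Next I press the pad.

>>> servo_tool([
  [[1,0.005,-0.022,0.02,0],[1,0,0,0.02,0],[1,0,0,0.004,0],[1,0,0,0.004,0],[1,0,0,0.002,0]],
])

```text
t: 2.45
tool_pos: [0.4945, 0.0588, 0.086]
ee_rot: [3.136, -0.185, 0.001]
contact_force: [-0.4, -0.6, 0.5]
opening: 0.0004
grip_force: 0.0
```

>>> servo_tool([
  [[1,0,0,0.003,0],[1,0,0,0.002,0],[1,0,0,0.002,0],[1,0,0,0.002,0],[1,0,0,0.001,0]],
])

```text
t: 2.95
tool_pos: [0.4942, 0.0592, 0.0754]
ee_rot: [-3.136, 0.186, -0.0]
contact_force: [0.0, 0.7, 4.5]
opening: 0.0007
grip_force: 2.1
```

>>> servo_tool([
  [[1,0,0,0.003,0],[1,0,0,0.001,0],[1,0,0,0.001,0]],
])

```text
t: 3.25
tool_pos: [0.4954, 0.0593, 0.0732]
ee_rot: [3.135, -0.186, 0.004]
contact_force: [-24.2, -4.3, 80.4]
opening: 0.0004
grip_force: 39.9
```

>>> servo_tool([
  [[1,0,0,-0.002,0],[1,0,0,0,0],[1,0,0,0,0],[1,-0.01,0,-0.03,0],[1,-0.03,0,-0.04,0]],
])

```text
t: 3.75
tool_pos: [0.4542, 0.0638, 0.142]
ee_rot: [-3.135, 0.187, 0.005]
contact_force: [0.6, 0.5, 2.6]
opening: 0.0007
grip_force: 0.0
```

```bash
python3 -c "
from h import *
go([.42,-.22,.15],.473)
for i in range(3):
  im,K,C=cap('top')
cv2.imwrite('pics/t1.png',cv2.resize(im[110:260,200:400],(800,600)))"
```

```text
shift [-2.000e-04  2.859e-01 -8.100e-03] turn -0.592 toolx yaw -0.119
```

View pics/t1.png

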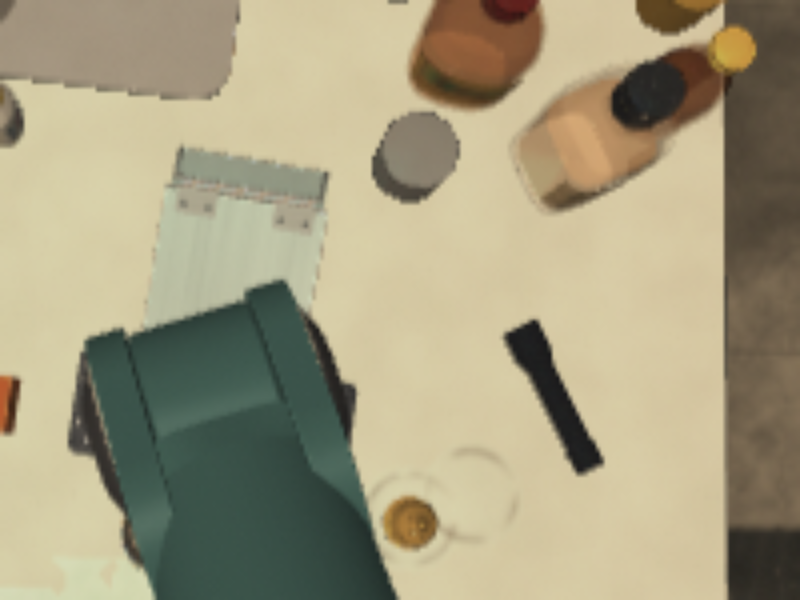

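The lid is lighter, so it's freed and rising, and the hand is at the lower left. The torch is still at (522,335)–(590,462). Going to the torch's tail.

>>> servo_tool([
  [[0.2,-0.006,0.048,0,0],[-0.1,-0.006,0.048,0,0],[-0.1,-0.006,0.048,0,0],[-0.1,-0.006,0.048,0,0],[-0.1,-0.006,0.048,0,0]],
])

```text
t: 4.4
tool_pos: [0.3953, -0.1727, 0.1416]
ee_rot: [-3.136, 0.186, 0.002]
contact_force: [0.7, -0.4, 0.4]
opening: 0.0371
grip_force: 0.0
```

>>> servo_tool([
  [[-0.1,0,0.03,0,-0.148],[-0.1,0,0.015,0,-0.148],[-0.1,0,0,0,-0.148],[-0.1,0,0,0,-0.148],[-0.1,0,0,0,0]],
])

```text
t: 4.9
tool_pos: [0.3929, -0.2155, 0.1414]
ee_rot: [-3.052, -0.739, 0.002]
contact_force: [-0.5, 0.0, 0.1]
opening: 0.0521
grip_force: 0.0
```

```bash
python3 - <<'E'
from h import *
go([.433,-.238,.003],.473)
im,K,C=cap('wrist')
g=cv2.cvtColor(im,cv2.COLOR_BGR2GRAY)
cv2.imwrite('pics/w1.png',im)
print(proj(K,C,np.array([.480,-.214,.0155])),proj(K,C,np.array([.423,-.243,.0155])),C.round(3))
E
```

```text
shift [0.0255 0.0385 0.1383] turn 0.002 toolx yaw 0.475
[289.63483234 124.15347927] [287.35190839 180.63451615] [[ 0.458  0.851  0.258  0.468]
 [-0.889  0.438  0.131 -0.178]
 [-0.002 -0.289  0.957  0.319]
 [ 0.     0.     0.     1.   ]]
```

View pics/w1.png

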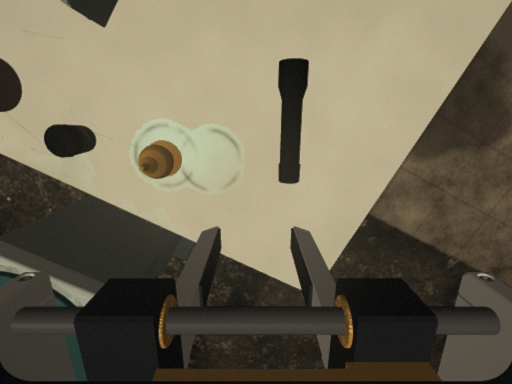

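The wrist view shows the torch with its head at (293,60) and tail at (289,183), which agrees with the measurement. Descending onto the tail.

>>> servo_tool([
  [[-0.1,0.012,0.02,0.035,0],[-0.1,0.012,0.0185,0.04,0],[-0.1,0,0,0.035,0],[-0.1,0,0,0.02,0],[-0.1,0,0,0.006,0]],
], force=60)

```text
t: 5.45
tool_pos: [0.4309, -0.2379, 0.0039]
ee_rot: [-3.053, -0.729, 0.005]
contact_force: [0.7, -1.1, -0.5]
opening: 0.0516
grip_force: 0.0
```

>>> servo_tool([
  [[1,0,0,0,0],[1,0,0,0,0],[1,0,0,0,0],[1,0,0,0,0],[1,0,0,-0.003,0]],
])

```text
t: 5.95
tool_pos: [0.4323, -0.2389, 0.01]
ee_rot: [3.054, 0.734, 0.001]
contact_force: [-0.4, 0.3, -0.4]
opening: 0.0305
grip_force: 60.0
```

>>> servo_tool([
  [[1,0,0,-0.02,0],[1,0,0,-0.035,0],[1,0,0,-0.04,0],[1,0,0,-0.03,0.1],[1,0,0,0,0.14]],
])

```text
t: 6.45
tool_pos: [0.4339, -0.2397, 0.1388]
ee_rot: [3.118, 0.357, 0.008]
contact_force: [0.2, -0.2, -2.3]
opening: 0.0302
grip_force: 60.0
```

```bash
python3 - <<'E'
from h import *
im,K,C=cap('side'); cv2.imwrite('pics/s2.png',cv2.resize(im[60:310,100:350],(750,750))[:600])
im,K,C=cap('top'); cv2.imwrite('pics/t2raw.png',im)
E
```

```text
(no output)
```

View pics/s2.png

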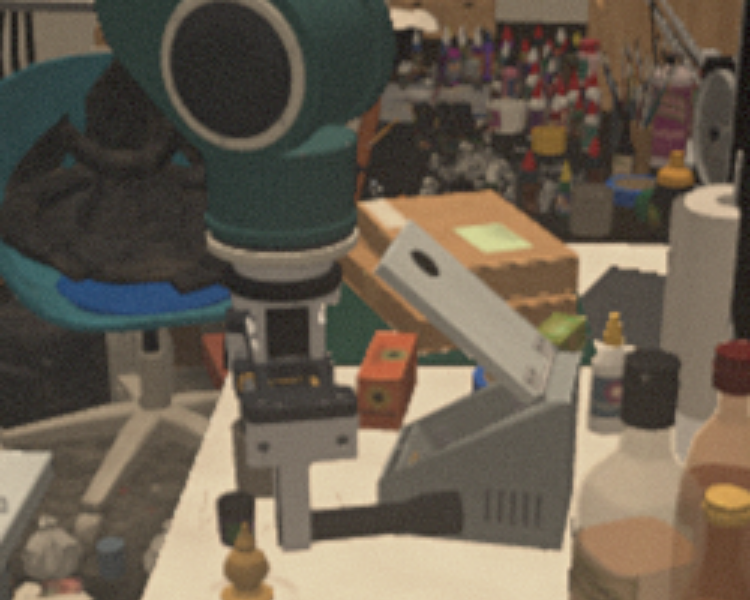

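The side view shows the lid about half up. The torch is held level by its tail, from (310,520) to (460,510).

```bash
cat >> h.py <<'E'
H=np.array([.618,.042,.145]); YAW=-.131; UX=np.array([np.cos(YAW),np.sin(YAW),0]); UY=np.array([-UX[1],UX[0],0])
def dk(x,y,z): return H+UX*x+UY*y+[0,0,z-H[2]]
def indk(p): d=np.array(p)-H; return np.array([d@UX,d@UY,p[2]])
E
python3 -c "
from h import *
go(dk(-.21,0,.14),YAW)"
```

```text
shift [ 0.0481 -0.3055 -0.0048] turn 0.36 toolx yaw 0.229
```

>>> servo_tool([
  [[1,0.006,-0.044,0,0],[1,0.007,-0.044,0,0],[1,0.007,-0.044,0,0],[1,0.007,-0.044,0,0],[1,0.007,-0.044,0,0]],
])

```text
t: 7.05
tool_pos: [0.4136, -0.0152, 0.1341]
ee_rot: [3.12, 0.371, -0.001]
contact_force: [1.4, -0.5, -1.5]
opening: 0.0306
grip_force: 60.0
```

>>> servo_tool([
  [[1,0.007,-0.044,0,0],[1,0.007,-0.041,0,0],[1,0,0,0,0.14],[1,0,0,0,0.14],[1,0,0,0,0.08]],
])

```text
t: 7.55
tool_pos: [0.408, 0.0694, 0.134]
ee_rot: [3.135, -0.2, -0.002]
contact_force: [-0.2, 0.1, -1.7]
opening: 0.0306
grip_force: 60.0
```

```bash
python3 - <<'E'
from h import *
s=sensors.read_state(); print(s["t"],indk(s["tool_pos"])); go(dk(-.21,0,.14),YAW)
for i in range(30): im,K,C=cap('top')
cv2.imwrite('pics/t3.png',im)
im,K,C=cap('side'); cv2.imwrite('pics/s3.png',cv2.resize(im[50:250,120:340],(792,720))[:600]); print(sensors.read_state()["t"])
E
```

```text
7.55 [-0.21176514 -0.00029936  0.13399581]
shift [ 0.0018 -0.0003 -0.006 ] turn 0.003 toolx yaw -0.128
9.1
```

View pics/s3.png

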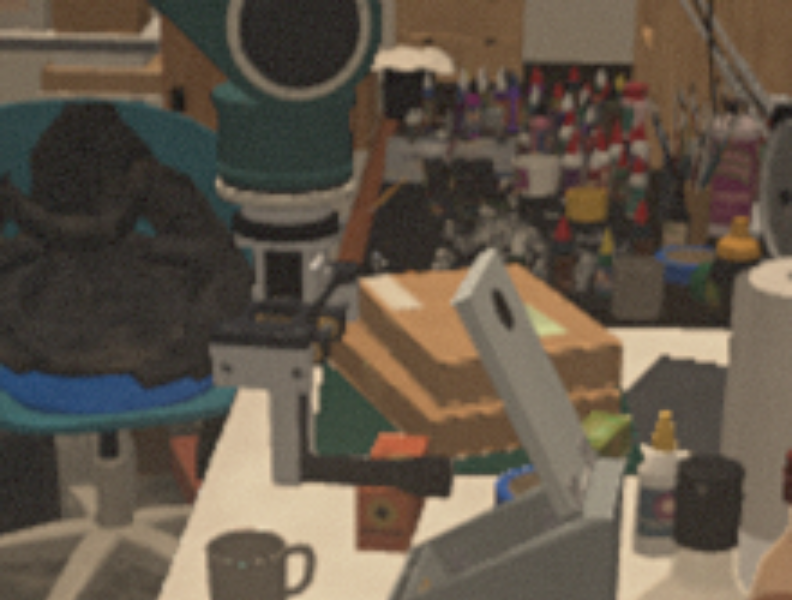

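The side view shows the lid nearly up, its free edge at about (480,275). The torch is level at (300–450,470). I'll check the lid angle and the bay.

```bash
python3 - <<'E'
from h import *
imw,Kw,Cw=cap('wrist'); im,K,C=cap('side'); imt,Kt,Ct=cap('top')
for th in(1.3,1.45,1.62):
    a=np.pi+np.pi/6-th
    p=[dk(.173*np.cos(a)+.003*np.sin(a),y,.145+.173*np.sin(a)-.003*np.cos(a)) for y in(-.06,.06)]
    q=[proj(K,C,x) for x in p]; print(th,[((x-[120,50])*3.6).round(0) for x in q],[proj(Kt,Ct,x).round(0) for x in p])
# expected cradle features (seat guess at -.070,-.068)
for x,z in((-.064,.0155),(-.04,.022),(.04,.022)):
    c=np.cos(np.pi/6);sn=.5
    o=dk(-.062+x*c-z*sn,0,.064+x*sn+z*c); print("feat",x,o.round(3),proj(Kw,Cw,o).round(0),proj(Kt,Ct,o).round(0))
A=cv2.resize(imt[150:220,225:295],(400,400),interpolation=cv2.INTER_CUBIC); m=np.zeros((400,800,3),np.uint8); m[:,:400]=A; m[:300,400:]=cv2.resize(imw,(400,300))
cv2.imwrite('pics/m1.png',m); cv2.imwrite('pics/w3.png',imw)
E
```

```text
1.3 [array([396., 336.]), array([426., 284.])] [array([279., 200.]), array([233., 193.])]
1.45 [array([426., 314.]), array([453., 264.])] [array([281., 192.]), array([234., 185.])]
1.62 [array([463., 295.]), array([488., 246.])] [array([282., 182.]), array([235., 175.])]
feat -0.064 [0.494 0.058 0.045] [254. 117.] [254. 203.]
feat -0.04 [0.511 0.056 0.063] [254.  96.] [255. 197.]
feat 0.04 [0.58  0.047 0.103] [254. -21.] [259. 173.]
```

View pics/m1.png

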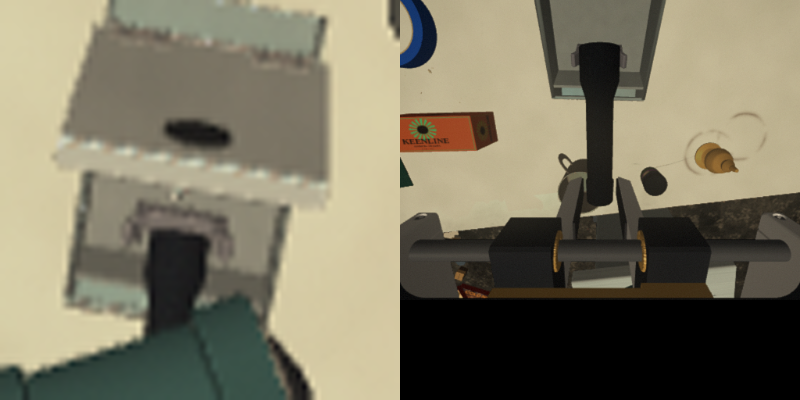

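The lid edge matches 1.62 rad, so it's fully up. The montage shows the lower saddle at rows 205–255 of the left crop, the front ledge at rows 280–305, and the torch head lined up between the cheeks.

```bash
python3 - <<'E'
from h import *
imt,K,C=cap('top')
f=lambda u,v,z:indk(onz(K,C,225+u/5.714-.4,150+v/5.714-.4,z)).round(4)
print("front outer L",f(65,303,.057),"inner",f(72,277,.06))
print("cheek tops L,R",[f(u,v,z) for u,v in((130,243),(222,258)) for z in (.063,.068)])
print("saddle base",[f(180,213,z) for z in (.044,.049)])
s=sensors.read_state();print(indk(s["tool_pos"]),s["t"])
# wrist view: saddle cheeks (577,57),(627,60) in montage -> x2-400..., z
imw=cv2.imread('pics/w3.png'); 
import sys
iw,Kw,Cw=cap('wrist')
for u,v,z in((577,55,.066),(627,57,.066),(556,82,.05),(644,88,.05),(552,95,.057),(640,100,.057)):
    print("wrist",u,v,indk(onz(Kw,Cw,(u-400)*512/400,v*384/300,z)).round(4))
E
```

```text
front outer L [-0.1348  0.0571  0.057 ] inner [-0.1203  0.0554  0.06  ]
cheek tops L,R [array([-0.0973,  0.0269,  0.063 ]), array([-0.0977,  0.0268,  0.068 ]), array([-0.0978, -0.0239,  0.063 ]), array([-0.0982, -0.0238,  0.068 ])]
saddle base [array([-0.0752,  0.0023,  0.044 ]), array([-0.0757,  0.0023,  0.049 ])]
[-0.21114312 -0.00047995  0.13444468] 9.3
wrist 577 55 [-0.0874  0.0234  0.066 ]
wrist 627 57 [-0.0892 -0.031   0.066 ]
wrist 556 82 [-0.1145  0.051   0.05  ]
wrist 644 88 [-0.1209 -0.055   0.05  ]
wrist 552 95 [-0.1294  0.0552  0.057 ]
wrist 640 100 [-0.1348 -0.0496  0.057 ]
```

```bash
python3 - <<'E'
from h import *
s=sensors.read_state();print(s["joint_positions"].round(3)); go([.395,-.235,.0065])
# lid edge/cam positions and ring silhouette in side crop: metric size at tool plane
K,C=cap('side')[1:]
t=s["tool_pos"]
# side crop s3: px=(u/3.6+120, v/3.6+50); intersect with plane through tool axis (normal=UY)
for n,u,v in(("tip",287,484),("ringR",356,190),("ringL",215,190),("bandR",340,222),("bandR bot",338,240),("neckR",325,255),("neckL",254,255),("camR",362,268),("camR low",345,350),("bodyR",313,375),("bodyL",212,375)):
    o,d=ray(K,C,u/3.6+120,v/3.6+50); k=((t-o)@UY)/(d@UY); p=o+k*d; print(n,((p-t)@UX).round(4),(p-t)[2].round(4))
E
```

```text
[ 0.152  0.155 -0.423  2.168  0.086  0.834 -2.023]
shift [0.0252 0.3034 0.1279] turn 0 toolx yaw -0.128
tip -0.0032 -0.0075
ringR 0.0503 0.217
ringL -0.0495 0.2113
bandR 0.0389 0.1938
bandR bot 0.0373 0.1809
neckR 0.0279 0.1696
neckL -0.023 0.1664
camR 0.0542 0.1618
camR low 0.0416 0.1005
bodyR 0.0179 0.0798
bodyL -0.0571 0.0743
```

The wrist ring would foul the raised lid with this grip. I'll set the torch down, turn the hand half round so the camera faces away from the lid, and regrip at the very end of the tail.

>>> servo_tool([
  [[1,0,0.049,0,0],[1,0,0.049,0,0],[1,0,0.049,0,0],[1,0,0.049,0,0],[1,0,0.049,0,0]],
])

```text
t: 9.9
tool_pos: [0.3769, -0.1759, 0.1347]
ee_rot: [3.135, -0.2, 0.001]
contact_force: [1.6, -0.7, -0.1]
opening: 0.0306
grip_force: 60.0
```

>>> servo_tool([
  [[1,0.01,0.045,0.01,0],[1,0.01,0.01,0.04,0],[1,0,0,0.045,0],[1,0,0,0.025,0],[1,0,0,0.007,0]],
])

```text
t: 10.4
tool_pos: [0.3891, -0.2304, 0.0059]
ee_rot: [-3.134, 0.2, 0.006]
contact_force: [-15.6, 10.1, 55.8]
opening: 0.031
grip_force: 60.0
```

>>> servo_tool([
  [[1,0,0,-0.002,0],[-0.1,0,0,0,0],[-0.1,0,0,0,0],[-0.1,-0.01,0,-0.03,0],[-0.1,0,0,-0.04,0]],
])

```text
t: 10.9
tool_pos: [0.3785, -0.229, 0.0793]
ee_rot: [-3.134, 0.2, 0.005]
contact_force: [0.5, -0.1, 0.5]
opening: 0.0515
grip_force: 0.0
```

>>> servo_tool([
  [[-0.1,0,0,-0.01,0.149],[-0.1,0,0,0,0.149],[-0.1,0,0,0,0.149],[-0.1,0,0,0,0.149],[-0.1,0,0,0,0.149]],
])

```text
t: 11.4
tool_pos: [0.3806, -0.2298, 0.0899]
ee_rot: [-2.843, 1.336, -0.001]
contact_force: [-0.7, 0.6, -0.2]
opening: 0.0513
grip_force: 0.0
```

>>> servo_tool([
  [[-0.1,0,0,0,0.149],[-0.1,0,0,0,0.149],[-0.1,0,0,0,0.149],[-0.1,0,0,0,0.149],[-0.1,0,0,0,0.149]],
])

```text
t: 11.9
tool_pos: [0.3806, -0.2297, 0.0899]
ee_rot: [-2.162, 2.279, -0.001]
contact_force: [0.2, -0.5, 0.3]
opening: 0.0518
grip_force: 0.0
```

>>> servo_tool([
  [[-0.1,0,0,0,0.149],[-0.1,0,0,0,0.149],[-0.1,0,0,0,0.149],[-0.1,0,0,0,0.149],[-0.1,0,0,0,0.149]],
])

```text
t: 12.4
tool_pos: [0.3754, -0.2275, 0.0829]
ee_rot: [1.582, -2.706, -0.035]
contact_force: [-0.7, 0.4, -2.0]
opening: 0.0516
grip_force: 0.0
```

>>> servo_tool([
  [[-0.1,0,0,0,0.149],[-0.1,0,0,0,0.149],[-0.1,0,0,0,0.149],[-0.1,0,0,0,0.149],[-0.1,0,0,0,0.149]],
])

```text
t: 12.9
tool_pos: [0.3644, -0.248, 0.0374]
ee_rot: [-0.602, 3.065, 0.063]
contact_force: [-0.3, -0.2, 0.9]
opening: 0.0518
grip_force: 0.0
```

```bash
python3 - <<'E'
from h import *
s=sensors.read_state();print(s["t"],s["tool_pos"].round(4),s["joint_positions"].round(2))
im,K,C=cap('top'); cv2.imwrite('pics/t4.png',im)
g=cv2.cvtColor(im,cv2.COLOR_BGR2GRAY)
imw,Kw,Cw=cap('wrist'); cv2.imwrite('pics/w4.png',imw)
go([.389,-.230,.005],YAW,s)
for p in([.389,-.230,.015],[.379,-.229,.015],[.3791+.128*.99,-.229-.0168,.015]): print(proj(K,C,np.array(p)).round(1),proj(Kw,Cw,np.array(p)).round(1))
m=np.zeros((400,800,3),np.uint8); m[:,:400]=cv2.resize(im[180:260,300:380],(400,400),interpolation=cv2.INTER_CUBIC); m[:300,400:]=cv2.resize(imw,(400,300)); cv2.imwrite('pics/m2.png',m)
E
```

```text
12.9 [ 0.3644 -0.248   0.0374] [-0.39  0.8   1.25  2.2  -1.03  0.98 -2.82]
shift [-0.0288  0.0061  0.0334] turn 0.519 toolx yaw -2.754
[343.2 237.5] [264.8 263.7]
[342.9 240.6] [270.4 254.2]
[348.2 201.3] [203.9 358.7]
```

View pics/m2.png

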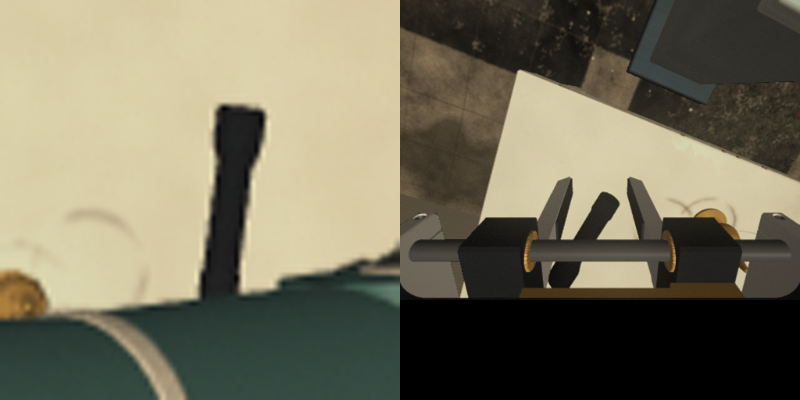

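The half turn ran joint 7 to its limit (-2.82). The torch still lies untouched at (235,200) in the left view. I'll unwind and turn the other way.

>>> servo_tool([
  [[-0.1,0,0,-0.03,-0.149],[-0.1,0,0,-0.03,-0.149],[-0.1,0,0,-0.02,-0.149],[-0.1,0,0,0,-0.149],[-0.1,0,0,0,-0.149]],
])

```text
t: 13.5
tool_pos: [0.363, -0.2527, 0.1198]
ee_rot: [-1.679, 2.616, 0.046]
contact_force: [0.8, 0.3, 0.3]
opening: 0.0517
grip_force: 0.0
```

>>> servo_tool([
  [[-0.1,0,0,0,-0.149],[-0.1,0,0,0,-0.149],[-0.1,0,0,0,-0.149],[-0.1,0,0,0,-0.149],[-0.1,0,0,0,-0.149]],
])

```text
t: 14.0
tool_pos: [0.3626, -0.2528, 0.1194]
ee_rot: [-2.51, 1.821, 0.025]
contact_force: [-0.5, -1.0, 0.6]
opening: 0.0518
grip_force: 0.0
```

>>> servo_tool([
  [[-0.1,0,0,0,-0.149],[-0.1,0,0,0,-0.149],[-0.1,0,0,0,-0.149],[-0.1,0,0,0,-0.149],[-0.1,0,0,0,-0.149]],
])

```text
t: 14.5
tool_pos: [0.3626, -0.2529, 0.1195]
ee_rot: [-2.998, 0.782, -0.0]
contact_force: [-1.0, -0.1, -1.5]
opening: 0.0516
grip_force: 0.0
```

```bash
python3 - <<'E'
from h import *
s=sensors.read_state();print(s["t"],s["tool_pos"].round(4),s["joint_positions"].round(2))
go([.379,-.229,.13],YAW,s)
E
```

```text
14.5 [ 0.3626 -0.2529  0.1195] [-0.13  0.29  0.81  2.14 -0.33  0.84 -1.2 ]
shift [ 0.0025 -0.0293 -0.0093] turn -0.379 toolx yaw -0.51
```

>>> servo_tool([
  [[-0.1,0,0,0,-0.149],[-0.1,0,0,0,-0.149],[-0.1,0,0,0,-0.149],[-0.1,0,0,0,-0.149],[-0.1,0,0,0,-0.149]],
])

```text
t: 15.0
tool_pos: [0.3626, -0.253, 0.1196]
ee_rot: [-3.081, -0.363, -0.024]
contact_force: [-0.5, 0.1, -0.3]
opening: 0.0517
grip_force: 0.0
```

>>> servo_tool([
  [[-0.1,0,0,0,-0.149],[-0.1,0,0,0,-0.149],[-0.1,0,0,0,-0.149],[-0.1,0,0,0,-0.149],[-0.1,0,0,0,-0.149]],
])

```text
t: 15.5
tool_pos: [0.3626, -0.2531, 0.1197]
ee_rot: [-2.745, -1.463, -0.045]
contact_force: [0.1, 0.2, 0.8]
opening: 0.0517
grip_force: 0.0
```

>>> servo_tool([
  [[-0.1,0,0,0,-0.149],[-0.1,0,0,0,-0.149],[-0.1,0,0,0,-0.149],[-0.1,0,0,0,-0.149],[-0.1,0,0,0,-0.149]],
])

```text
t: 16.0
tool_pos: [0.3626, -0.2532, 0.1197]
ee_rot: [-2.033, -2.371, -0.059]
contact_force: [-0.3, 0.5, 0.2]
opening: 0.0519
grip_force: 0.0
```

>>> servo_tool([
  [[-0.1,0,0,0,-0.149],[-0.1,0,0,0,-0.149],[-0.1,0,0,0,-0.149],[-0.1,0,0,0,-0.149],[-0.1,0,0,0,-0.149]],
])

```text
t: 16.5
tool_pos: [0.3626, -0.2533, 0.1198]
ee_rot: [-1.035, -2.962, -0.065]
contact_force: [-0.3, -0.8, 0.2]
opening: 0.0512
grip_force: 0.0
```

```bash
python3 - <<'E'
from h import *
s=sensors.read_state();print(s["t"],s["tool_pos"].round(4),s["joint_positions"].round(2),s["ee_rot"].round(3))
# torch in t4.png: head edge etc.
im=cv2.imread('pics/t4.png');K,C=cap('top')[1:]
g=cv2.cvtColor(im,cv2.COLOR_BGR2GRAY); m=(g[198:236,335:356]<60).astype(np.uint8)
n,l,st,c=cv2.connectedComponentsWithStats(m); i=1+np.argmax(st[1:,4]); p=np.argwhere(l==i)[:,::-1]+[335,198]
W=np.array([onz(K,C,u,v,.0155) for u,v in p]); c=W.mean(0);V=np.linalg.svd(W-c,full_matrices=False)[2]; a=V[0]*np.sign(V[0][0]); sc=(W-c)@a; head=c+a*sc.max(); tail=head-a*.128
print("yaw",np.arctan2(a[1],a[0]),"head",head,"tail",tail)
go([*tail[:2],.13],YAW,s)
E
```

```text
16.5 [ 0.3626 -0.2533  0.1198] [ 0.33  0.22  0.27  2.13 -0.13  0.82  1.58] [-1.035 -2.962 -0.065]
yaw -0.13169631763100073 head [ 0.50533487 -0.24512539  0.0155    ] tail [ 0.37844327 -0.22831695  0.0155    ]
shift [ 0.0033  0.0297 -0.0091] turn -0.541 toolx yaw 2.47
```

>>> servo_tool([
  [[-0.1,0,0,0,-0.135],[-0.1,0,0,0,-0.135],[-0.1,0,0,0,-0.135],[-0.1,0,0,0,-0.135],[-0.1,0,0,0,0]],
])

```text
t: 17.05
tool_pos: [0.3624, -0.2531, 0.1194]
ee_rot: [0.218, 3.126, 0.065]
contact_force: [-0.3, -0.8, 0.1]
opening: 0.0516
grip_force: 0.0
```

```bash
python3 - <<'E'
from h import *
s=sensors.read_state();print(s["t"],s["tool_pos"].round(4),s["joint_positions"].round(2),R.from_rotvec(s["ee_rot"]).as_matrix().round(3).tolist())
go([.379,-.2284,.005],YAW,s)
E
```

```text
17.05 [ 0.3624 -0.2531  0.1194] [ 0.4   0.22  0.19  2.13 -0.11  0.82  2.09] [[-0.99, 0.139, 0.01], [0.139, 0.989, 0.041], [-0.005, 0.042, -0.999]]
shift [-0.0125  0.022   0.1154] turn -0.009 toolx yaw 3.002
```

>>> servo_tool([
  [[-0.1,-0.012,0.022,0.03,0],[-0.1,0,0,0.04,0],[-0.1,0,0,0.03,0],[-0.1,0,0,0.012,0],[-0.1,0,0,0.003,0]],
], force=60)

```text
t: 17.55
tool_pos: [0.3776, -0.2277, 0.0041]
ee_rot: [0.225, 3.128, 0.068]
contact_force: [-0.4, -0.7, 0.8]
opening: 0.0519
grip_force: 0.0
```

>>> servo_tool([
  [[1,0,0,0,0],[1,0,0,0,0],[1,0,0,0,0],[1,0,0,0,0],[1,0,0,0,0]],
])

```text
t: 18.05
tool_pos: [0.3785, -0.2281, 0.0055]
ee_rot: [0.221, 3.126, 0.066]
contact_force: [-2.8, 1.2, 12.6]
opening: 0.0302
grip_force: 59.8
```

>>> servo_tool([
  [[1,0,0,-0.02,0],[1,0,0,-0.03,0],[1,0,0,-0.04,0],[1,0,0,-0.04,0],[1,0,0,-0.03,0]],
])

```text
t: 18.55
tool_pos: [0.3767, -0.2348, 0.1672]
ee_rot: [0.221, 3.125, 0.066]
contact_force: [0.5, 0.2, -1.2]
opening: 0.0304
grip_force: 59.6
```

```bash
python3 - <<'E'
from h import *
s=sensors.read_state();print(s["t"],s["tool_pos"].round(4),indk(s["tool_pos"]).round(4))
go(dk(-.21,0,.14),YAW,s)
im,K,C=cap('side'); g=cv2.cvtColor(im,cv2.COLOR_BGR2GRAY)
# torch axis slope in side view: expected line for level torch
t=s["tool_pos"]
q=[proj(K,C,t+UX*d+np.array([0,0,.011])) for d in(.03,.08,.12)]
for a in q:
    u=int(round(a[0])); col=g[int(a[1])-25:int(a[1])+25,u]; d=np.where(col<55)[0]+int(a[1])-25; print(a.round(1),d.min() if len(d) else None,d.max() if len(d) else None, np.median(d) if len(d) else None)
cv2.imwrite('pics/s4.png',im)
E
```

```text
18.55 [ 0.3767 -0.2348  0.1672] [-0.2031 -0.306   0.1672]
shift [0.0102 0.3045 0.0402] turn -0.01 toolx yaw 3.0
[183.1 221.6] 223 233 227.5
[207.  223.7] None None None
[226.3 225.4] None None None
```

All ten pictures are used, so from here I measure by number only. I'll check whether the torch drooped.

```bash
python3 - <<'E'
from h import *
im=cv2.imread('pics/s4.png'); im0=cv2.imread('pics/side0.png')
s=sensors.read_state(); t=s["tool_pos"]; K,C=cap('side')[1:]
g=cv2.cvtColor(im,cv2.COLOR_BGR2GRAY); 
d=(cv2.absdiff(im,im0).max(2)>25)&(g<75); x0,x1,y0,y1=165,260,195,290
m=d[y0:y1,x0:x1].astype(np.uint8); n,l,st,c=cv2.connectedComponentsWithStats(m); print([(a[:5].tolist()) for a in st[1:] if a[4]>20], x0,y0)
for u in range(170,240,6):
    r=np.where(m[:,u-x0])[0]+y0; print(u,(r.min(),r.max(),len(r)) if len(r) else None,end=' ')
print(proj(K,C,t),proj(K,C,t+[0,0,.011]))
for dr in range(0,91,15):
    a=np.radians(dr); print(dr,proj(K,C,t+[0,0,.011]+UX*.064*np.cos(a)-np.array([0,0,.064*np.sin(a)])).round(0),proj(K,C,t+[0,0,.011]+UX*.128*np.cos(a)-np.array([0,0,.128*np.sin(a)])).round(0))
E
```

```text
[[5, 0, 63, 40, 668]] 165 195
170 (np.int64(204), np.int64(208), 5) 176 (np.int64(217), np.int64(224), 8) 182 (np.int64(218), np.int64(223), 6) 188 (np.int64(219), np.int64(227), 9) 194 (np.int64(219), np.int64(228), 10) 200 (np.int64(220), np.int64(228), 9) 206 (np.int64(221), np.int64(229), 9) 212 (np.int64(221), np.int64(229), 9) 218 (np.int64(220), np.int64(232), 13) 224 (np.int64(220), np.int64(233), 14) 230 (np.int64(198), np.int64(234), 17) 236 None [169.7587611 223.8025371] [169.50973732 219.06313198]
0 [200. 222.] [231. 224.]
15 [199. 229.] [229. 239.]
30 [196. 235.] [223. 251.]
45 [192. 240.] [213. 261.]
60 [186. 244.] [201. 268.]
75 [179. 246.] [187. 272.]
90 [171. 246.] [172. 272.]
```

The torch is held level by the tail end (rows 222–227 across columns 200–231). Going high up should saturate joint 6 and tilt the hand tip-forward, which would match the slope and clear the lid. I'll try that.

>>> servo_tool([
  [[1,0,0.01,-0.047,0],[1,0,0.015,-0.046,0],[1,-0.003,0.03,-0.038,0],[1,-0.003,0.03,-0.038,0],[1,-0.003,0.03,-0.038,0]],
])

```text
t: 19.15
tool_pos: [0.3994, -0.1296, 0.3775]
ee_rot: [0.221, 3.127, 0.068]
contact_force: [1.2, -0.5, -0.7]
opening: 0.0304
grip_force: 59.6
```

>>> servo_tool([
  [[1,-0.003,0.03,-0.038,0],[1,-0.003,0.025,-0.042,0],[1,-0.003,0.02,-0.045,0],[1,0,0,-0.048,0],[1,0,0,-0.048,0]],
])

```text
t: 19.65
tool_pos: [0.4169, -0.0668, 0.6017]
ee_rot: [0.219, 3.128, 0.068]
contact_force: [1.2, -0.1, -0.6]
opening: 0.03
grip_force: 59.6
```

```bash
cat >> h.py <<'E'
def st():
    s=sensors.read_state(); M=R.from_rotvec(s["ee_rot"]).as_matrix(); z=M[:,2]
    print("t",s["t"],"pos",s["tool_pos"].round(4),"dk",indk(s["tool_pos"]).round(4),"q",s["joint_positions"].round(2),"tilt fwd/left deg",np.degrees([np.arcsin(z@UX),np.arcsin(z@UY)]).round(1),"toolx yaw",np.arctan2(M[1,0],M[0,0]).round(3),"F",s["contact_force"].round(1))
    return s
E
python3 -c "
from h import *
st()"
```

```text
t 19.65 pos [ 0.4169 -0.0668  0.6017] dk [-0.1852 -0.1341  0.6017] q [ 0.14 -0.05 -0.02  1.31 -0.05  1.88  1.54] tilt fwd/left deg [0.2 2.5] toolx yaw 3.002 F [ 1.2 -0.1 -0.6]
```

>>> servo_tool([
  [[1,0,0,-0.04,0],[1,0,0,-0.04,0],[1,0,0,-0.04,0]],
])

```text
t: 19.95
tool_pos: [0.4188, -0.0708, 0.6786]
ee_rot: [0.218, 3.074, 0.064]
contact_force: [-0.5, -0.6, -1.8]
opening: 0.0304
grip_force: 59.6
```

```bash
python3 -c "
from h import *
st()"
```

```text
t 19.95 pos [ 0.4188 -0.0708  0.6786] dk [-0.1828 -0.1378  0.6786] q [ 0.2  -0.02 -0.06  1.1  -0.05  2.    1.54] tilt fwd/left deg [3.3 2.6] toolx yaw 2.999 F [-0.5 -0.6 -1.8]
```

The hand now tilts forward. Continuing to raise it.

>>> servo_tool([
  [[1,0,0,-0.04,0],[1,0,0,-0.04,0],[1,0,0,-0.04,0],[1,0,0,-0.04,0],[1,0,0,-0.04,0]],
])

```text
t: 20.45
tool_pos: [0.4029, -0.0723, 0.7465]
ee_rot: [0.214, 2.918, 0.049]
contact_force: [0.0, 0.1, -1.8]
opening: 0.0302
grip_force: 59.6
```

```bash
python3 -c "
from h import *
st()"
```

```text
t 20.45 pos [ 0.4029 -0.0723  0.7465] dk [-0.1983 -0.1414  0.7465] q [ 0.33 -0.07 -0.16  0.99 -0.07  2.    1.55] tilt fwd/left deg [12.2  2.6] toolx yaw 2.99 F [ 0.   0.1 -1.8]
```

>>> servo_tool([
  [[1,0,0,-0.04,0],[1,0,0,-0.04,0],[1,0,0,-0.04,0],[1,0,0,-0.04,0],[1,0,0,-0.04,0]],
])

```text
t: 20.95
tool_pos: [0.3658, -0.0702, 0.813]
ee_rot: [0.205, 2.76, 0.034]
contact_force: [0.2, 1.1, -1.0]
opening: 0.0303
grip_force: 59.6
```

>>> servo_tool([
  [[1,0,0,-0.04,0],[1,0,0,-0.04,0],[1,0,0,-0.04,0],[1,0,0,-0.04,0]],
])

```text
t: 21.35
tool_pos: [0.3227, -0.0671, 0.8611]
ee_rot: [0.201, 2.637, 0.023]
contact_force: [0.8, -0.3, -1.0]
opening: 0.0304
grip_force: 59.6
```

```bash
python3 -c "
from h import *
st()"
```

```text
t 21.35 pos [ 0.3227 -0.0671  0.8611] dk [-0.2786 -0.1468  0.8611] q [ 0.2  -0.22 -0.01  0.87 -0.08  2.    1.56] tilt fwd/left deg [28.4  2.4] toolx yaw 2.975 F [ 0.8 -0.3 -1. ]
```

The tilt is 28.4°, so the torch now lies nearly parallel to the slope. Descending in front of the dock with that tilt.

```bash
python3 -c "
from h import *
s=st(); go(dk(-.25,.001,.30),YAW,s)"
```

```text
t 21.35 pos [ 0.3227 -0.0671  0.8611] dk [-0.2786 -0.1468  0.8611] q [ 0.2  -0.22 -0.01  0.87 -0.08  2.    1.56] tilt fwd/left deg [28.4  2.4] toolx yaw 2.975 F [ 0.8 -0.3 -1. ]
shift [0.2457 0.1184 0.5129] turn -0.036 toolx yaw 2.975
```

>>> servo_tool([
  [[1,0.0205,0.0099,0.042,0],[1,0.0205,0.0099,0.042,0],[1,0.0205,0.0099,0.042,0],[1,0.0205,0.0099,0.042,0],[1,0.0205,0.0099,0.042,0]],
])

```text
t: 21.85
tool_pos: [0.3761, -0.0264, 0.677]
ee_rot: [0.215, 2.666, 0.031]
contact_force: [2.1, -1.5, 0.1]
opening: 0.0306
grip_force: 59.6
```

>>> servo_tool([
  [[1,0.0205,0.0099,0.042,0],[1,0.0205,0.0099,0.042,0],[1,0.0205,0.0099,0.042,0],[1,0.0205,0.0099,0.042,0],[1,0.0205,0.0099,0.042,-0.036]],
])

```text
t: 22.35
tool_pos: [0.4169, 0.0382, 0.4534]
ee_rot: [0.162, 2.703, 0.019]
contact_force: [1.1, 0.5, -0.7]
opening: 0.0301
grip_force: 59.6
```

```bash
python3 - <<'E'
from h import *
s=st(); go(dk(-.22,.001,.14),YAW,s)
im,K,C=cap('side'); cv2.imwrite('pics/s5.png',im); im0=cv2.imread('pics/side0.png'); t=s["tool_pos"];M=R.from_rotvec(s["ee_rot"]).as_matrix()
print("expected tail/mid/head px",[proj(K,C,t-M[:,2]*.011-M[:,0]*d).round(0) for d in(0,.064,.128)])
g=cv2.cvtColor(im,cv2.COLOR_BGR2GRAY)
q=proj(K,C,t-M[:,2]*.011-M[:,0]*.09); m=((g<60)&(cv2.absdiff(im,im0).max(2)>20)).astype(np.uint8)
for d in(.02,.04,.06,.08,.1,.12):
    q=proj(K,C,t-M[:,2]*.011-M[:,0]*d); u=int(round(q[0])); v=int(q[1]); r=np.where(g[v-14:v+15,u]<60)[0]+v-14; print(d,q.round(1),(r.min(),r.max()) if len(r) else None)
E
```

```text
t 22.35 pos [0.4169 0.0382 0.4534] dk [-0.1989 -0.03    0.4534] q [-0.08 -0.39 -0.12  1.95  0.05  1.15  1.24] tilt fwd/left deg [24.7  2.5] toolx yaw 3.013 F [ 1.1  0.5 -0.7]
shift [0.1504 0.0194 0.2768] turn 0.002 toolx yaw 3.013
expected tail/mid/head px [array([198.,  58.]), array([222.,  47.]), array([248.,  36.])]
0.02 [205.6  54.3] (np.int64(50), np.int64(60))
0.04 [213.2  50.9] (np.int64(46), np.int64(56))
0.06 [220.9  47.5] (np.int64(43), np.int64(53))
0.08 [228.7  44.1] (np.int64(40), np.int64(49))
0.1 [236.6  40.6] (np.int64(34), np.int64(46))
0.12 [244.5  37.1] (np.int64(31), np.int64(45))
```

>>> servo_tool([
  [[1,0.024,0.006,0.03,0],[1,0.023,0.006,0.037,0],[1,0.021,0.004,0.04,0],[1,0.021,0.003,0.04,0]],
])

```text
t: 22.8
tool_pos: [0.4049, 0.0664, 0.285]
ee_rot: [0.163, 2.704, 0.019]
contact_force: [2.6, 0.1, -1.5]
opening: 0.0303
grip_force: 59.6
```

```bash
python3 -c "
from h import *
s=st(); go(dk(-.22,.001,.14),YAW,s)"
```

```text
t 22.8 pos [0.4049 0.0664 0.285 ] dk [-0.2144 -0.0036  0.285 ] q [-0.1  -0.33 -0.21  2.28  0.11  0.78  1.08] tilt fwd/left deg [24.6  2.5] toolx yaw 3.012 F [ 2.6  0.1 -1.5]
shift [ 0.0656 -0.0008  0.1295] turn 0.002 toolx yaw 3.012
```

>>> servo_tool([
  [[1,0.017,0.001,0.036,0],[1,0.017,0.001,0.036,0],[1,0.017,0.001,0.034,0],[1,0.014,0,0.023,0],[1,0,0,0,0]],
])

```text
t: 23.3
tool_pos: [0.3993, 0.0745, 0.139]
ee_rot: [0.163, 2.71, 0.016]
contact_force: [-0.4, -0.3, -0.8]
opening: 0.0302
grip_force: 59.6
```

```bash
python3 - <<'E'
from h import *
s=st(); go(dk(-.135,.001,.10),YAW,s)
im,K,C=cap('top'); M=R.from_rotvec(s["ee_rot"]).as_matrix(); t=s["tool_pos"]
g=cv2.cvtColor(im,cv2.COLOR_BGR2GRAY); cv2.imwrite('pics/t5.png',im)
for d in(.05,.07,.09,.11):
    p=t-M[:,2]*.011-M[:,0]*d; q=proj(K,C,p); v=int(round(q[1])); u=int(q[0]); r=np.where(g[v,u-14:u+15]<60)[0]+u-14
    print(d,q.round(1),(r.min(),r.max()) if len(r) else None, indk(p).round(4))
E
```

```text
t 23.3 pos [0.3993 0.0745 0.139 ] dk [-0.2211  0.0037  0.139 ] q [-0.01 -0.08 -0.37  2.48  0.39  0.37  0.72] tilt fwd/left deg [24.3  2.3] toolx yaw 3.013 F [-0.4 -0.3 -0.8]
shift [-0.0624 -0.0057  0.0708] turn 0.002 toolx yaw 3.013
0.05 [251.  219.4] (np.int64(248), np.int64(254)) [-0.1801  0.0033  0.1696]
0.07 [252. 213.] (np.int64(248), np.int64(255)) [-0.1618  0.0034  0.1779]
0.09 [253.  206.5] (np.int64(249), np.int64(256)) [-0.1436  0.0034  0.1861]
0.11 [254.  199.8] (np.int64(248), np.int64(258)) [-0.1254  0.0034  0.1943]
```

>>> servo_tool([
  [[1,-0.02,-0.002,0.016,0],[1,-0.02,0,0.018,0],[1,-0.014,0,0.018,0],[1,-0.008,0,0.018,0],[1,0,0,0,0]],
])

```text
t: 23.85
tool_pos: [0.4875, 0.0641, 0.1039]
ee_rot: [0.164, 2.705, 0.016]
contact_force: [0.1, 0.3, -0.7]
opening: 0.0306
grip_force: 59.6
```

```bash
python3 - <<'E'
from h import *
s=st(); go(dk(-.108,.002,.058),YAW,s)
E
```

```text
t 23.85 pos [0.4875 0.0641 0.1039] dk [-0.1322  0.0049  0.1039] q [-0.    0.16 -0.3   2.35  0.68  0.29  0.54] tilt fwd/left deg [24.6  2.3] toolx yaw 3.011 F [ 0.1  0.3 -0.7]
shift [-0.0029 -0.005   0.0517] turn 0.001 toolx yaw 3.011
```

Now I lower along the tool axis in small steps, watching the force.

>>> servo_tool([
  [[1,-0.001,-0.003,0.012,0],[1,-0.001,-0.001,0.012,0],[1,-0.001,0,0.01,0],[1,0,0,0.006,0],[1,0,0,0,0]],
])

```text
t: 24.35
tool_pos: [0.5049, 0.0598, 0.0691]
ee_rot: [0.163, 2.704, 0.016]
contact_force: [0.1, 0.3, -0.9]
opening: 0.0304
grip_force: 59.6
```

>>> servo_tool([
  [[1,0,0,0.004,0],[1,0,0,0.003,0],[1,0,0,0,0]],
])

```text
t: 24.65
tool_pos: [0.5088, 0.0596, 0.0637]
ee_rot: [0.163, 2.702, 0.016]
contact_force: [7.6, -2.8, -0.3]
opening: 0.0305
grip_force: 67.4
```

```bash
python3 - <<'E'
from h import *
s=st(); go(dk(-.108,.002,.058),YAW,s)
E
```

```text
t 24.65 pos [0.5088 0.0596 0.0637] dk [-0.1106  0.0032  0.0637] q [-0.08  0.28 -0.19  2.33  1.    0.2   0.24] tilt fwd/left deg [24.8  2.4] toolx yaw 3.012 F [ 7.6 -2.8 -0.3]
shift [ 0.     -0.0015  0.0062] turn 0.002 toolx yaw 3.012
```

>>> servo_tool([
  [[1,-0.003,-0.001,0,0],[1,-0.003,0,0,0],[1,0,0,0,0]],
])

```text
t: 24.95
tool_pos: [0.5128, 0.0581, 0.0645]
ee_rot: [0.163, 2.705, 0.017]
contact_force: [-0.5, 0.3, -1.1]
opening: 0.0302
grip_force: 59.6
```

```bash
python3 - <<'E'
from h import *
s=st(); go(dk(-.108,.002,.058),YAW,s)
im,K,C=cap('top'); cv2.imwrite('pics/t6.png',im); M=R.from_rotvec(s["ee_rot"]).as_matrix(); t=s["tool_pos"]
g=cv2.cvtColor(im,cv2.COLOR_BGR2GRAY)
for d in(.0,.01,.02,.03,.04):
    p=t-M[:,2]*.011-M[:,0]*d; q=proj(K,C,p); v=int(round(q[1])); u=int(q[0]); print(d,q.round(1),v,"u from",u-12,g[v,u-12:u+13].tolist())
E
```

```text
t 24.95 pos [0.5128 0.0581 0.0645] dk [-0.1064  0.0022  0.0645] q [-0.05  0.29 -0.22  2.32  0.97  0.21  0.28] tilt fwd/left deg [24.6  2.4] toolx yaw 3.012 F [-0.5  0.3 -1.1]
shift [ 0.0041 -0.0004  0.0053] turn 0.002 toolx yaw 3.012
0.0 [254.7 197.5] 197 u from 242 [92, 44, 45, 58, 81, 86, 104, 85, 75, 71, 57, 37, 33, 30, 28, 27, 35, 76, 53, 116, 117, 117, 82, 101, 100]
0.01 [255.2 194.5] 194 u from 243 [93, 93, 93, 105, 116, 116, 116, 78, 64, 29, 32, 32, 31, 30, 29, 26, 69, 129, 132, 116, 100, 110, 102, 136, 137]
0.02 [255.6 191.4] 191 u from 243 [134, 134, 136, 116, 101, 81, 81, 134, 105, 30, 29, 33, 31, 32, 32, 27, 42, 113, 114, 102, 101, 90, 106, 136, 136]
0.03 [256.1 188.4] 188 u from 244 [136, 135, 131, 96, 109, 101, 105, 114, 86, 30, 31, 30, 30, 30, 27, 25, 103, 94, 78, 69, 86, 137, 136, 136, 136]
0.04 [256.6 185.4] 185 u from 244 [140, 137, 137, 137, 135, 88, 102, 111, 113, 32, 30, 32, 31, 33, 28, 26, 86, 135, 135, 135, 135, 136, 135, 135, 133]
```

>>> servo_tool([
  [[1,-0.001,0,0.002,0],[1,-0.001,0,0.002,0],[1,0,0,0,0]],
])

```text
t: 25.3
tool_pos: [0.5156, 0.0581, 0.0604]
ee_rot: [0.162, 2.707, 0.017]
contact_force: [-0.3, 0.1, -1.4]
opening: 0.0301
grip_force: 59.6
```

```bash
python3 - <<'E'
from h import *
s=st()
E
```

```text
t 25.3 pos [0.5156 0.0581 0.0604] dk [-0.1036  0.0026  0.0604] q [-0.05  0.3  -0.21  2.32  1.    0.21  0.26] tilt fwd/left deg [24.5  2.4] toolx yaw 3.013 F [-0.3  0.1 -1.4]
```

>>> servo_tool([
  [[1,0,0,0.002,0],[1,0,0,0.002,0],[1,0,0,0,0]],
])

```text
t: 25.6
tool_pos: [0.5172, 0.058, 0.0569]
ee_rot: [0.162, 2.707, 0.017]
contact_force: [-1.5, -0.8, 1.6]
opening: 0.0304
grip_force: 64.1
```

```bash
python3 - <<'E'
from h import *
s=st()
E
```

```text
t 25.6 pos [0.5172 0.058  0.0569] dk [-0.102   0.0027  0.0569] q [-0.05  0.31 -0.21  2.32  1.04  0.21  0.22] tilt fwd/left deg [24.5  2.4] toolx yaw 3.013 F [-1.5 -0.8  1.6]
```

Light contact on the upper saddle, as planned. Releasing with a small opening.

>>> servo_tool([
  [[0.1,0,0,0,0],[0.1,0,0,0,0],[0.1,0,0,0,0],[0.1,0,0,0,0]],
])

```text
t: 26.0
tool_pos: [0.5167, 0.058, 0.0584]
ee_rot: [0.161, 2.705, 0.016]
contact_force: [-42.0, 0.1, 65.4]
opening: 0.0396
grip_force: 69.7
```

```bash
python3 - <<'E'
from h import *
s=st()
im,K,C=cap('top'); cv2.imwrite('pics/t7.png',im); g=cv2.cvtColor(im,cv2.COLOR_BGR2GRAY)
for v in range(184,212,3): print(v,"from 242",g[v,242:272].tolist())
E
```

```text
t 26.0 pos [0.5167 0.058  0.0584] dk [-0.1025  0.0026  0.0584] q [-0.05  0.3  -0.21  2.32  1.04  0.21  0.22] tilt fwd/left deg [24.6  2.4] toolx yaw 3.014 F [-42.    0.1  65.4]
184 from 242 [139, 138, 140, 137, 136, 136, 137, 127, 129, 132, 126, 30, 44, 169, 35, 31, 28, 25, 106, 135, 136, 123, 128, 143, 154, 160, 178, 168, 168, 171]
187 from 242 [137, 136, 137, 137, 136, 127, 108, 85, 96, 114, 65, 29, 31, 32, 32, 29, 26, 38, 92, 90, 111, 109, 126, 136, 136, 136, 136, 136, 137, 137]
190 from 242 [135, 133, 134, 136, 115, 114, 71, 84, 122, 128, 46, 32, 30, 31, 32, 29, 27, 90, 114, 114, 92, 83, 81, 129, 136, 137, 135, 134, 135, 136]
193 from 242 [101, 109, 119, 129, 117, 116, 73, 129, 132, 53, 29, 34, 31, 31, 31, 29, 25, 106, 135, 131, 109, 99, 109, 103, 136, 137, 136, 135, 136, 136]
196 from 242 [34, 34, 46, 50, 69, 69, 65, 94, 89, 28, 29, 30, 31, 30, 28, 25, 39, 101, 101, 54, 95, 116, 116, 123, 128, 133, 134, 135, 136, 123]
199 from 242 [49, 49, 49, 50, 49, 50, 93, 80, 79, 63, 55, 48, 39, 37, 36, 46, 75, 92, 94, 29, 94, 90, 33, 33, 47, 46, 45, 58, 71, 81]
202 from 242 [47, 46, 46, 46, 48, 48, 84, 116, 123, 113, 119, 93, 106, 99, 102, 114, 128, 120, 128, 117, 103, 95, 49, 50, 50, 50, 48, 49, 49, 89]
205 from 242 [49, 48, 50, 50, 54, 56, 54, 61, 81, 72, 68, 68, 60, 59, 51, 43, 63, 62, 58, 39, 68, 54, 47, 46, 48, 47, 48, 49, 69, 90]
208 from 242 [50, 50, 50, 50, 50, 63, 70, 93, 116, 119, 102, 107, 125, 120, 100, 94, 105, 100, 116, 168, 154, 149, 115, 116, 116, 116, 106, 110, 56, 48]
211 from 242 [63, 115, 144, 171, 153, 121, 66, 63, 61, 65, 71, 71, 69, 69, 67, 63, 57, 60, 84, 153, 160, 124, 139, 157, 179, 188, 188, 187, 128, 50]
```

>>> servo_tool([
  [[0.22,0,0,0,0],[0.22,0,0,-0.003,0],[0.22,0,0,-0.006,0]],
])

```text
t: 26.35
tool_pos: [0.5134, 0.0583, 0.0653]
ee_rot: [0.162, 2.707, 0.018]
contact_force: [-0.0, 0.3, 0.3]
opening: 0.037
grip_force: 0.0
```

```bash
python3 - <<'E'
from h import *
s=st(); print(s["opening"],s["grip_force"])
E
```

```text
t 26.35 pos [0.5134 0.0583 0.0653] dk [-0.1059  0.0025  0.0653] q [-0.01  0.29 -0.26  2.32  0.98  0.22  0.28] tilt fwd/left deg [24.5  2.4] toolx yaw 3.013 F [-0.   0.3  0.3]
0.0369551232424991 0.0
```

>>> servo_tool([
  [[0.22,0,0,-0.01,0],[0.22,0,0,-0.02,0],[0.22,0.005,0,-0.03,0],[0.22,0.02,0,-0.04,0],[0.22,0.04,0,-0.03,0]],
])

```text
t: 26.85
tool_pos: [0.4068, 0.0672, 0.1551]
ee_rot: [0.164, 2.705, 0.019]
contact_force: [0.6, 0.3, 0.5]
opening: 0.0365
grip_force: 0.0
```

```bash
python3 - <<'E'
from h import *
s=st()
im,K,C=cap('top'); cv2.imwrite('pics/t8.png',im); g=cv2.cvtColor(im,cv2.COLOR_BGR2GRAY)
for v in range(182,214,3): print(v,"from 244",g[v,244:270].tolist())
for y in(-.0155,0,.0155):
    print("expected tail top/mid, lower-saddle torch top",y,[proj(K,C,dk(-.0464+.866*x-.5*z,y,.073+.5*x+.866*z)).round(1) for x,z in((-.064,.031),(-.064,.0155),(-.04,.031))])
imw,Kw,Cw=cap('side'); cv2.imwrite('pics/s8.png',imw)
E
```

```text
t 26.85 pos [0.4068 0.0672 0.1551] dk [-0.2127 -0.0026  0.1551] q [ 0.25 -0.12 -0.57  2.45  0.23  0.39  0.92] tilt fwd/left deg [24.6  2.5] toolx yaw 3.011 F [0.6 0.3 0.5]
182 from 244 [133, 133, 133, 133, 132, 132, 131, 132, 122, 83, 109, 129, 175, 171, 156, 158, 163, 171, 176, 178, 174, 173, 173, 173, 171, 172]
185 from 244 [136, 134, 134, 132, 131, 85, 99, 109, 82, 28, 32, 32, 30, 29, 29, 24, 110, 132, 131, 131, 131, 132, 132, 132, 130, 120]
188 from 244 [132, 132, 128, 93, 105, 97, 102, 111, 48, 30, 31, 31, 30, 29, 25, 51, 100, 91, 76, 67, 84, 133, 133, 132, 133, 133]
191 from 244 [131, 132, 113, 98, 79, 78, 130, 120, 29, 30, 31, 31, 30, 28, 24, 98, 111, 111, 99, 98, 87, 102, 132, 134, 132, 131]
194 from 244 [90, 91, 91, 98, 98, 106, 115, 47, 27, 32, 32, 31, 27, 28, 23, 111, 132, 132, 115, 98, 107, 100, 132, 133, 133, 132]
197 from 244 [89, 90, 91, 90, 90, 91, 77, 29, 29, 31, 30, 31, 27, 25, 49, 89, 90, 91, 90, 91, 90, 99, 99, 115, 116, 124]
200 from 244 [148, 145, 145, 139, 139, 134, 127, 127, 105, 101, 94, 89, 87, 96, 93, 93, 91, 90, 91, 90, 90, 91, 90, 90, 90, 90]
203 from 244
[... 226 characters left out ...]
136, 154, 121, 121, 135, 134, 146, 149, 142, 130]
209 from 244 [201, 201, 201, 202, 201, 201, 201, 200, 200, 201, 200, 200, 200, 198, 199, 198, 197, 198, 198, 197, 197, 198, 190, 187, 176, 176]
212 from 244 [201, 201, 201, 201, 202, 201, 200, 200, 199, 200, 200, 200, 200, 199, 199, 198, 198, 199, 199, 199, 198, 198, 198, 198, 198, 197]
expected tail top/mid, lower-saddle torch top -0.0155 [array([259.9, 200.4]), array([260.1, 198.2]), array([261. , 193.6])]
expected tail top/mid, lower-saddle torch top 0 [array([254.9, 199.7]), array([255.2, 197.5]), array([256. , 192.8])]
expected tail top/mid, lower-saddle torch top 0.0155 [array([250. , 198.9]), array([250.4, 196.7]), array([251., 192.])]
```

The torch's tail ends at about row 198, right at the front wall where it is expected. It is centred at column 255, against an expected 255.8. The hand's tilt suits pressing the lid square on. Going over and behind the lid next.

```bash
python3 - <<'E'
from h import *
g=cv2.cvtColor(cv2.imread('pics/t8.png'),cv2.COLOR_BGR2GRAY)
for v in(198,199): print(v,g[v,248:264].tolist())
s=st(); M=R.from_rotvec(s["ee_rot"]).as_matrix()
P=[s["tool_pos"],dk(-.2,.0,.40),dk(-.084,0,.385),dk(-.042,0,.292)]
for a,b in zip(P,P[1:]): print((M.T@(b-a)).round(4))
prev=P[-1]
for i,th in enumerate(np.radians([93,85,75,65,55,45,35,25,17,10,6])):
    r=.15-.008*i/10; o=.003+.009*np.sin(th)+ .002; b=th-np.pi/6
    p=dk(-r*np.cos(b)+o*np.sin(b),0,.145+r*np.sin(b)+o*np.cos(b)); print(round(np.degrees(th)),indk(p).round(3),(M.T@(p-prev)).round(4)); prev=p
E
```

```text
198 [91, 89, 90, 44, 34, 30, 29, 29, 28, 24, 72, 89, 89, 91, 91, 90]
199 [104, 101, 97, 88, 65, 58, 45, 45, 43, 51, 76, 90, 90, 90, 91, 91]
t 26.95 pos [0.4035 0.0662 0.1555] dk [-0.2159 -0.004   0.1555] q [ 0.24 -0.13 -0.57  2.46  0.23  0.39  0.92] tilt fwd/left deg [24.8  2.3] toolx yaw 3.013 F [-0.1  0.2 -0.5]
[-0.1171  0.0124 -0.2149]
[-0.099  -0.0027  0.0623]
[ 0.0009 -0.0041  0.102 ]
93 [-0.056 -0.     0.285] [0.0153 0.     0.0006]
85 [-0.074 -0.     0.275] [ 0.0209 -0.      0.0011]
75 [-0.095 -0.     0.26 ] [ 0.0257 -0.0002  0.0053]
65 [-0.113 -0.     0.24 ] [ 0.0245 -0.0003  0.0098]
55 [-0.128 -0.     0.218] [ 0.0224 -0.0005  0.0141]
45 [-0.138 -0.     0.194] [ 0.0196 -0.0007  0.0179]
35 [-0.144 -0.     0.168] [ 0.0161 -0.0008  0.0212]
25 [-0.145 -0.     0.141] [ 0.0119 -0.0009  0.0238]
17 [-0.142 -0.     0.12 ] [ 0.0061 -0.0008  0.0203]
10 [-0.136  0.     0.102] [ 0.0028 -0.0007  0.0183]
6 [-0.132 -0.     0.093] [ 0.0002 -0.0004  0.0106]
```

>>> servo_tool([
  [[0.7,-0.0234,0.0025,-0.043,0],[1,-0.0234,0.0025,-0.043,0],[1,-0.0234,0.0025,-0.043,0],[1,-0.0234,0.0025,-0.043,0],[1,-0.0234,0.0025,-0.043,0]],
], force=20)

```text
t: 27.45
tool_pos: [0.4234, 0.0679, 0.4004]
ee_rot: [0.163, 2.706, 0.017]
contact_force: [0.5, 0.8, 0.1]
opening: 0.0011
grip_force: 0.0
```

>>> servo_tool([
  [[1,0,0,0,0],[1,-0.033,0,0.021,0],[1,-0.033,0,0.021,0],[1,-0.033,0,0.021,0],[1,0,0,0,0]],
])

```text
t: 27.95
tool_pos: [0.5418, 0.0545, 0.379]
ee_rot: [0.165, 2.711, 0.018]
contact_force: [-0.8, 0.3, -0.7]
opening: 0.0006
grip_force: 0.0
```

```bash
python3 - <<'E'
from h import *
s=st(); go(dk(-.042,0,.292),YAW,s)
E
```

```text
t 27.95 pos [0.5418 0.0545 0.379 ] dk [-0.0771  0.0025  0.379 ] q [ 0.19 -0.1  -0.38  1.89  0.07  0.93  1.23] tilt fwd/left deg [24.3  2.4] toolx yaw 3.011 F [-0.8  0.3 -0.7]
shift [ 0.0038 -0.0063  0.0936] turn 0.0 toolx yaw 3.011
```

>>> servo_tool([
  [[1,0,-0.006,0.035,0],[1,0,0,0.035,0],[1,0.003,0,0.023,0],[1,0,0,0,0],[1,0.008,0,0,0]],
])

```text
t: 28.45
tool_pos: [0.5674, 0.05, 0.2931]
ee_rot: [0.163, 2.707, 0.017]
contact_force: [-0.4, 1.0, 1.9]
opening: 0.0005
grip_force: 0.0
```

>>> servo_tool([
  [[1,0.007,0,0,0],[1,0.012,0,0,0],[1,0.012,0,0.002,0],[1,0.012,0,0.003,0],[1,0.012,0,0.003,0]],
])

```text
t: 28.95
tool_pos: [0.5202, 0.0565, 0.2622]
ee_rot: [0.163, 2.706, 0.017]
contact_force: [2.9, 1.0, 2.0]
opening: 0.0004
grip_force: 1.5
```

```bash
python3 - <<'E'
from h import *
s=st()
E
```

```text
t 28.95 pos [0.5202 0.0565 0.2622] dk [-0.0989  0.0016  0.2622] q [ 0.18 -0.05 -0.41  2.11  0.14  0.66  1.13] tilt fwd/left deg [24.6  2.4] toolx yaw 3.013 F [2.9 1.  2. ]
```

>>> servo_tool([
  [[1,0.0123,0,0.005,0],[1,0.0123,0,0.005,0],[1,0.0112,0,0.007,0],[1,0.0112,0,0.007,0],[1,0.01,0,0.009,0]],
])

```text
t: 29.45
tool_pos: [0.4826, 0.0624, 0.2078]
ee_rot: [0.163, 2.707, 0.017]
contact_force: [1.3, -1.6, 3.7]
opening: 0.0006
grip_force: 1.6
```

>>> servo_tool([
  [[1,0.01,0,0.009,0],[1,0.008,0,0.0105,0],[1,0.008,0,0.0105,0],[1,0.006,0,0.012,0],[1,0.006,0,0.012,0]],
])

```text
t: 29.95
tool_pos: [0.4705, 0.066, 0.1424]
ee_rot: [0.163, 2.708, 0.017]
contact_force: [0.1, -2.7, 3.6]
opening: 0.0006
grip_force: 1.6
```

```bash
python3 - <<'E'
from h import *
s=st(); pad=dk(-.142*.866-.0045*.5,.0015,.145-.071+.0039); go(pad,None,s); print(pad)
E
```

```text
t 29.95 pos [0.4705 0.066  0.1424] dk [-0.1494  0.0045  0.1424] q [ 0.15  0.05 -0.46  2.34  0.45  0.37  0.76] tilt fwd/left deg [24.4  2.4] toolx yaw 3.013 F [ 0.1 -2.7  3.6]
shift [ 0.0047 -0.0058  0.0686] turn 0 toolx yaw 3.013
[0.49404687 0.05984435 0.0779    ]
```

>>> servo_tool([
  [[1,0.002,-0.001,0.014,0],[1,0.001,-0.001,0.014,0],[1,0.001,-0.001,0.014,0],[1,0.001,-0.001,0.012,0],[1,0,-0.001,0.009,0]],
])

```text
t: 30.45
tool_pos: [0.4915, 0.0618, 0.0826]
ee_rot: [0.161, 2.709, 0.019]
contact_force: [-4.9, 4.4, 8.1]
opening: 0.0004
grip_force: 4.7
```

>>> servo_tool([
  [[1,0,0,0.004,0],[1,0,0,0.003,0]],
])

```text
t: 30.65
tool_pos: [0.4945, 0.0613, 0.0769]
ee_rot: [0.162, 2.709, 0.018]
contact_force: [-4.6, 2.0, 4.7]
opening: 0.0007
grip_force: 2.8
```

```bash
python3 - <<'E'
from h import *
s=st(); go(dk(-.142*.866-.0045*.5,.0015,.145-.071+.0039),None,s)
E
```

```text
t 30.65 pos [0.4945 0.0613 0.0769] dk [-0.125   0.003   0.0769] q [ 0.01  0.24 -0.3   2.35  0.91  0.24  0.33] tilt fwd/left deg [24.4  2.4] toolx yaw 3.013 F [-4.6  2.   4.7]
shift [-0.0002 -0.0015 -0.0011] turn 0 toolx yaw 3.013
```

>>> servo_tool([
  [[1,0,0,0.002,0],[1,0,0,0.002,0],[1,0,0,0.001,0]],
])

```text
t: 30.95
tool_pos: [0.4974, 0.0608, 0.0732]
ee_rot: [0.163, 2.707, 0.017]
contact_force: [-6.0, 0.7, 4.6]
opening: 0.0004
grip_force: 3.2
```

>>> servo_tool([
  [[1,0,0,0.001,0],[1,0,0,0.001,0]],
])

```text
t: 31.15
tool_pos: [0.498, 0.0608, 0.072]
ee_rot: [0.163, 2.706, 0.016]
contact_force: [-37.1, -0.2, 52.6]
opening: 0.0006
grip_force: 32.0
```

At the stop, and it feels firm. Hold, then back off.

>>> servo_tool([
  [[1,0,0,-0.001,0],[1,0,0,0,0],[1,0,0,0,0],[1,0,0,-0.01,0],[1,0,0,-0.03,0]],
])

```text
t: 31.65
tool_pos: [0.4809, 0.0614, 0.1079]
ee_rot: [0.162, 2.71, 0.017]
contact_force: [1.5, -0.8, 1.2]
opening: 0.0002
grip_force: 0.0
```

>>> servo_tool([
  [[1,0.02,0,-0.03,0],[1,0.03,0.02,-0.03,0],[1,0.03,0.03,-0.02,0],[1,0,0.048,0,0],[1,0,0.048,0,0]],
])

```text
t: 32.15
tool_pos: [0.392, 0.2102, 0.1551]
ee_rot: [0.164, 2.702, 0.015]
contact_force: [2.2, -0.7, -0.7]
opening: 0.0005
grip_force: 0.0
```

>>> servo_tool([
  [[1,0,-0.048,0,0],[1,0,-0.048,0,0],[1,0,-0.048,0,0],[1,0,-0.048,0,0],[1,0,-0.048,0,0]],
])

```text
t: 32.65
tool_pos: [0.3705, 0.0108, 0.1461]
ee_rot: [0.161, 2.713, 0.01]
contact_force: [0.9, -1.1, -0.5]
opening: 0.0003
grip_force: 0.0
```

```bash
python3 - <<'E'
from h import *
s=st()
im,K,C=cap('top'); cv2.imwrite('pics/t9.png',im); im0=cv2.imread('pics/top0.png'); d=cv2.absdiff(im,im0).max(2)
print("lid area diff",d[155:195,243:275].mean(),"lid patch means now/before",im[155:190,245:272].mean(),im0[155:190,245:272].mean())
g=cv2.cvtColor(im,cv2.COLOR_BGR2GRAY); r=np.argwhere(g[190:212,244:266]<60); print("pad px",r.mean(0)[::-1]+[244,190] if len(r) else None,len(r))
a=cv2.imread('pics/side0.png'); b,_,_=cap('side'); print("side lid diff",cv2.absdiff(a,b)[178:215,235:290].mean())
E
```

```text
t 32.65 pos [0.3705 0.0108 0.1461] dk [-0.2413 -0.0633  0.1461] q [ 0.14 -0.2  -0.3   2.55  0.08  0.37  1.21] tilt fwd/left deg [24.2  2.1] toolx yaw 3.016 F [ 0.9 -1.1 -0.5]
lid area diff 2.2953125 lid patch means now/before 160.71604938271605 159.0320987654321
pad px [254.   200.75] 56
side lid diff 3.7425061425061426
```

The lid sits exactly as it did at first (pad at 254, 200.75) and stays shut. Handing in.

```bash
python3 - <<'E'
from h import *
im,K,C=cap('top'); g=cv2.cvtColor(im,cv2.COLOR_BGR2GRAY); r=np.argwhere(g[190:212,244:266]<60); print(r.mean(0)[::-1]+[244,190])
print(job_done())
E
```

```text
[254.   200.75]
the job is handed in; nothing more can be done
None
```

I put the torch in the cradle with the lamp end up the slope, and the lid is pressed shut and latched. The job is handed in with no verdict returned. The seat was judged from the top camera only, and I didn't re-measure the bystanders.

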